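Clear vegetable ends from the chopping board into its scrap tray

TASK

Pull out the steel scrap tray from under the raised chopping board, get the three vegetable ends (carrot, cucumber, radish) off the board into it, and slide the tray fully home again. Let no vegetable end drop onto the worktop, and leave the little dish that stands on the board, the pepper mill, the white dish and the tongs where they are.

Things in the scene. Friction and masses are not known exactly. Their poses are not given: they have to be found in the camera images.
- prep_board: raised light-wood chopping board, fixed, 214 (x) x 300 (y) mm, cutting surface at z 98 mm, board 18 mm thick; origin on the worktop under its centre. 9 mm lips stand along the long sides (inner faces x = +-93 mm) and the +y end (inner face y = +138 mm); the -y end (y = -150 mm, to the robot's right) has no lip: there things can be pushed off and the tray comes out
- board_edge (a point): middle of the open, lipless top edge of the board (local x 0, y -150, z 98 mm); axes as the board's: -y points out of the board, the way the tray pulls out
- scrap_tray (a joint): steel tray on runners under the board; 0 = fully home (front flush with the board's edge), grows in m as it is pulled out along the board's -y; stops at 0.15. It slides stiffly (about 1.5 N) and stays where it is left
- tray_floor (a point): middle of the tray's inner floor, moves with the tray, axes as the board's; the inside is 182 (x) x 273 (y) mm and 56 mm deep, walls 3 mm, floor 20 mm above the worktop; the tray passes under the board with 4 mm above its rim
- tray_handle (a point): middle of the tray's dark bow handle: a horizontal round bar 10 mm thick and 100 mm long along the board's x, 64 mm above the worktop, 42 mm out from the tray's steel front (37 mm gap behind the bar for a finger)
- carrot_top: orange carrot top with green stalk stubs, 33 mm across, 32 mm high without the 10 mm stalk stubs, standing on its cut face on the board; origin in its middle, z up the stalk
- cucumber_end: dark green domed cucumber end, 34 mm across, 34 mm high, standing on its cut face on the board; origin in its middle, z up
- radish_end: white radish end with pale green top, 39 mm across, 24 mm high, standing on its cut face on the board; origin in its middle, z up
- dish_small: small beige dish with a little green in it, 61 x 61 x 30 mm, standing on the board near its closed +y end; to stay there; origin under its centre
- pepper_mill: pepper mill, 44 mm across, 90 mm high, on the worktop behind the board; to stay; origin under its centre
- dish_counter: white dish with greens, 161 x 90 x 83 mm, on the worktop to the left of the board; to stay; origin under its centre
- tongs: steel tongs, 90 x 152 x 13 mm, lying on the worktop to the left of the board; to stay; origin under its centre

How it is judged:
By the outcome, as a careful person would: the job done as asked, in the order asked, and still so for the second after the job is handed in, with the robot touching nothing.
It also fails if it takes over 67 s, if anything falls off the work surface, if the arm or the gripper's body presses on something with over 40 N, if the wrist force passes 120 N, or if a joint passes its speed limit or range.

ROBOT

A 7-joint arm with a two-finger parallel gripper is mounted at the origin on a cart in front of the work surface, level with it; the furniture and walls round the work are solid. World frame = base frame: x ahead of the robot, y to its left, z up, the work surface at z = 0. Lengths are in mm, angles in rad, forces in N, time in s.
With the tool pointing down it reaches from about 425 to 950 mm from the base axis. Payload 4.7 kg.
Tool frame: the origin (TCP) lies midway between the tips of the shut fingers; the grasp point (between the pads) lies 19 mm behind it (tcp_to_grasp is the distance from the TCP to the grasp point, in mm); z points along the fingers, x is the direction in which the jaws open and shut, and the axes are right-handed (so a half turn about z gives the same grasp; the last joint's range is limited). The gripper opens to 87 mm and grips with 3 to 60 N. Pads are 19 mm wide; open, the fingers measure 117 mm over their backs; the gripper's body (75 mm by 190 mm) begins 51 mm behind the grasp point.
Start: joints at [-1.199, 0.469, -0.049, 1.532, 0.024, 1.141, -0.082], TCP at [263.317, 621.541, 222.573] pointing down, gripper open.
Joint ranges: [-2.59, 2.59], [-0.33, 1.99], [-1.39, 1.29], [0.1, 2.45], [-1.04, 4.18], [0.21, 1.99], [-2.66, 2.66]. Speed limits (rad/s): [2.57, 2.57, 3.14, 3.14, 3.14, 3.14, 3.14].

INTERFACE

Orientations are given as [roll, pitch, yaw] about the fixed x, y, z axes, in that order (R = Rz(yaw) Ry(pitch) Rx(roll)).
In Python, from cell import * gives the robot as it stands.
- The arm moves only by the tool apply_moves, never from a script. Its argument "commands" is text: rows parted by semicolons, each of 4 numbers parted by spaces: the shift along the tool's x, y, z in m, then the turn about the tool's z in degrees. A call has 1 to 5 rows; each row is the pose to reach, as a shift and turn from the pose commanded when the call began, along the tool's axes at that moment; what a row does not reach only later rows make up. A row lasts 1/12 s, in which the tool goes at most 41.7 mm and 7.16 degrees, less where a joint would pass 70% of its speed; a pose out of reach is approached as far as the arm can. A call with a gripper value outside its range is refused whole. "jaw" is the closure, from -1 (fully open) to 1 (shut), set as the call begins (left out, the last holds). The fingers move at their own pace and stop on an object; "grip_force" is the grip in N (left out, the last holds). Time passes only in rows, so rows that repeat a pose let the fingers close. It gives the time, the measured TCP pose, the force and the opening at its end, in the units of the state.
- observe(): the state, without advancing time (a new reading comes with each control period).
- grab_frame(name): name is "scene" or "top" or "wrist"; returns the picture (480x640x3 uint8, blue, green, red); there is no depth.
- camera_model(name): a dict with "K" (3x3 intrinsics, pixels), "origin" and "attitude" of the camera in the world. Camera axes: x right, y up, looking along -z (the intrinsics and any distortion apply to the point x, -y, -z); pixel columns grow to the right and rows downward; lengths in mm; the calibration is good to about 2 mm. A picture is of the moment at which its call begins: read the wrist's pose just before it. camera_model takes no time and is no camera call; for the wrist camera it gives the pose at the moment of the call.
- close_job(): hands the job in, once; it reports no verdict.
The state is a dict: "t": time; "joint_pos": joint angles; "joint_vel": joint speeds; "joint_efforts": joint torques, N m; "tool_pos": TCP position; "ee_rot": TCP orientation; "wrist_force": force on the tool from outside, world axes, zero at the start; "torque": the same for the moment, N m; "gripper_width": opening from 0.0 (shut) to 1.0 (fully open).
Only numpy, scipy, OpenCV 4.12 (cv2) and the standard library are available. Lean on these libraries where they do the work, as an engineer would, in place of code of your own. Each camera call takes 0.05 s, during which the arm holds its last target. There are 200 camera calls.

## Working session

There is one attempt and no reset: what is moved stays moved. The work goes in short steps, Python scripts to look and compute and a tool call to move; the robot and the scene stay as the last step left them, time stands still between calls to the robot, and variables do not carry over. Pictures are saved under pics/ and viewed, about 8 in all and at most 12, crops included, and the job is handed in when it is done.

Besides the shell and the picture viewer there is one more tool, called by a JSON object that holds its "op" and its "data". apply_moves: Moves the arm, as the interface text tells. Its arguments: {"type":"object","properties":{"commands":{"type":"string"},"jaw":{"type":"number"},"grip_force":{"type":"number"}},"required":["commands"]}

```bash
mkdir -p pics; ls
python3 - <<'E'
from cell import *
import cv2
s=observe();print({k:(v if k in('t','tool_pos','ee_rot','gripper_width','wrist_force') else None) for k,v in s.items()})
for n in("scene","top"):
    cv2.imwrite(f"pics/{n}0.png",grab_frame(n));c=camera_model(n);print(n,c)
print(camera_model("wrist"))
E
```

```text
pics
{'t': 0.0, 'joint_pos': None, 'joint_vel': None, 'joint_efforts': None, 'tool_pos': array([263.09458014, 620.95973108, 221.49424062]), 'ee_rot': array([3.14154638e+00, 1.96073311e-03, 1.17003068e+00]), 'wrist_force': array([0.06561641, 0.66324539, 0.43226917]), 'torque': None, 'gripper_width': 1.0037591257818146}
scene {'K': array([[469.08745977,   0.        , 315.41394199],
       [  0.        , 469.08745977, 238.79125702],
       [  0.        ,   0.        ,   1.        ]]), 'origin': array([-137.96945937,  489.64678116,  633.79038373]), 'attitude': array([ 0.96818741, -0.01996571, -1.97652911])}
top {'K': array([[611.64329485,   0.        , 326.59972192],
       [  0.        , 611.64329485, 243.22462706],
       [  0.        ,   0.        ,   1.        ]]), 'origin': array([ 457.5712686 ,  126.13869904, 1214.46646097]), 'attitude': array([ 0.12626129,  0.01587701, -1.55509084])}
{'K': array([[414.26002497,   0.        , 322.7447321 ],
       [  0.        , 414.26002497, 240.90623049],
       [  0.        ,   0.        ,   1.        ]]), 'origin': array([202.84048583, 647.13636361, 384.51960255]), 'attitude': array([-0.24283996,  0.00195701,  1.17053398])}
```

View pics/top0.png

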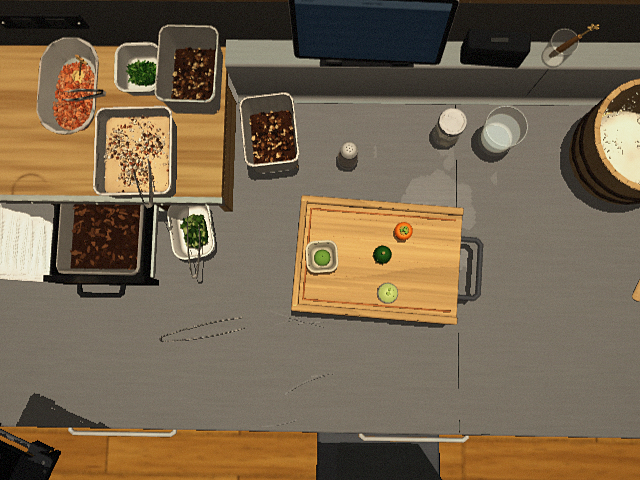

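View pics/scene0.png

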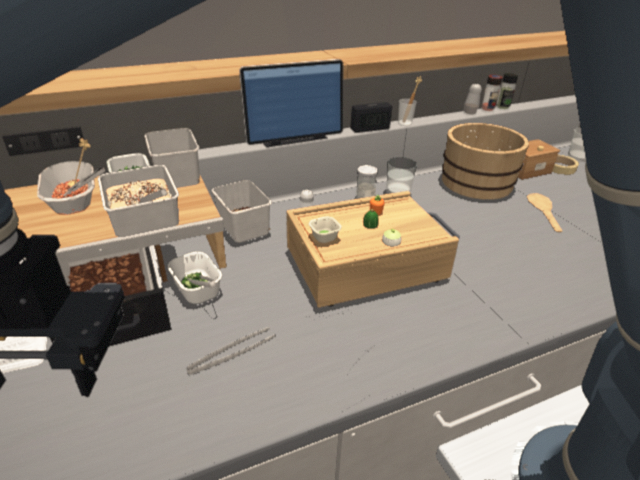

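The top view shows the board (corners about (303,198), (463,207), (457,322), (292,317)), the handle at x≈478, the carrot at (403,231), the cucumber at (382,254), the radish at (387,293) and the small dish at (321,257). The scene view agrees, with the tray front hidden on the far right side.

```bash
cat > h.py <<'E'
import numpy as np,cv2
from scipy.spatial.transform import Rotation as R
from cell import *
def ray(c,u,v):
    K=c['K'];d=np.array([(u-K[0,2])/K[0,0],-(v-K[1,2])/K[1,1],-1]);return R.from_euler('xyz',c['attitude']).as_matrix()@d
def onz(c,u,v,z):
    d=ray(c,u,v);o=np.array(c['origin']);return (o+d*(z-o[2])/d[2])[:2]
def proj(c,p):
    q=R.from_euler('xyz',c['attitude']).as_matrix().T@(np.array(p)-c['origin']);K=c['K']
    return K[0,2]+K[0,0]*q[0]/-q[2],K[1,2]+K[1,1]*-q[1]/-q[2]
def tool(p):  # world point -> shift in tool axes from measured pose (mm)
    s=observe();return R.from_euler('xyz',s['ee_rot']).as_matrix().T@(np.array(p)-s['tool_pos'])
E
python3 - <<'E'
from h import *
c=camera_model("top");im=cv2.imread("pics/top0.png")
P=[onz(c,*p,107) for p in [(303,198),(463,207),(457,322),(292,317)]]
print("corners +x+y,+x-y,-x-y,-x+y",np.round(P),"sizes",[round(np.linalg.norm(P[i]-P[(i+1)%4])) for i in range(4)])
ctr=np.mean(P,0);d=(P[1]+P[2]-P[0]-P[3]);print("ctr",ctr,"-y dir deg",np.degrees(np.arctan2(d[1],d[0])))
d=(P[0]+P[1]-P[2]-P[3]);print("x dir deg",np.degrees(np.arctan2(d[1],d[0])))
hsv=cv2.cvtColor(im,cv2.COLOR_BGR2HSV);roi=np.zeros(im.shape[:2],np.uint8);roi[218:308,345:440]=1
h,s,v=cv2.split(hsv)
ms={"carrot":((h<12)&(s>190)&(v>150),118),"cuc":((h>35)&(h<90)&(v<130),115),"rad":((h>25)&(h<50)&(s>60)&(v>120),110)}
for n,(m,z) in ms.items():
    m=(m&(roi>0)).astype(np.uint8)
    k,l,st,ce=cv2.connectedComponentsWithStats(m);i=1+np.argmax(st[1:,4]);print(n,st[i],ce[i],np.round(onz(c,*ce[i],z)))
print("handle outer ends",[np.round(onz(c,*p,64)) for p in [(478,240),(476,298),(462,240),(460,298)]])
print("dish",onz(c,321,257,115))
E
```

```text
corners +x+y,+x-y,-x-y,-x+y [[ 681.  191.]
 [ 668. -103.]
 [ 459.  -90.]
 [ 463.  206.]] sizes [294, 210, 296, 219]
ctr [567.92272379  51.03119161] -y dir deg -91.68911495054701
x dir deg -3.8279636783769124
carrot [395 222  17  18  76] [402.32894737 231.55263158] [620.   9.]
cuc [374 246  18  18 232] [382.04310345 254.23275862] [578.  45.]
rad [378 283  20  20 293] [387.4778157  292.45392491] [510.  35.]
handle outer ends [array([ 613., -139.]), array([ 504., -134.]), array([ 613., -109.]), array([ 504., -104.])]
dish [571.6283055  155.51299953]
```

Run:
```python
import cv2
im=cv2.imread("pics/top0.png")[190:330,285:490];cv2.imwrite("pics/crop1.png",cv2.resize(im,None,fx=3.9,fy=3.9,interpolation=cv2.INTER_CUBIC))
```

```text
(no output)
```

View pics/crop1.png

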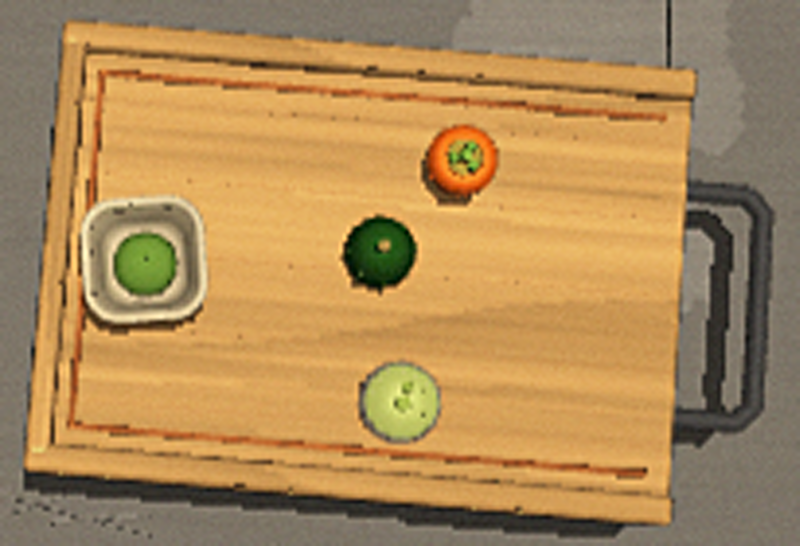

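Refined from the crop: corners (301.9,196.2), (463.2,207.9), (457.3,324.1), (291.7,310.5); bar middle (480.1,269); carrot (403.5,231.3).

Run:
```python
from h import *
c=camera_model("top")
P=[onz(c,*p,z) for p,z in [((301.9,196.2),107),((463.2,207.9),107),((457.3,324.1),107),((291.7,310.5),107)]]
print(np.round(P),"sizes",[round(np.linalg.norm(P[i]-P[(i+1)%4])) for i in range(4)])
ctr=np.mean(P,0);d=(P[0]+P[3]-P[2]-P[1]);a=np.arctan2(d[1],d[0]);print("ctr",ctr,"+y deg",np.degrees(a))
d=(P[0]+P[1]-P[2]-P[3]);print("x deg",np.degrees(np.arctan2(d[1],d[0])))
b=onz(c,480.1,269,69);e=[onz(c,765/3.9+285,200/3.9+190,69),onz(c,757/3.9+285,415/3.9+190,69)];print("bar",b,e)
ya=a-np.pi/2;M=np.array([[np.cos(ya),-np.sin(ya)],[np.sin(ya),np.cos(ya)]])
print("bar local",(b-ctr)@M,"expect 0,-192(ish)")
for n,u,v,z in [("carrot",403.5,231.3,114),("cuc",382,254.3,115),("rad",387.5,293,110)]:
    p=onz(c,u,v,z);print(n,np.round(p,1),"local",np.round((p-ctr)@M))
s=observe();print("yaw now",np.degrees(s['ee_rot'][2]),s['tool_pos'])
```

```text
[[ 685.  193.]
 [ 667. -103.]
 [ 455.  -90.]
 [ 475.  207.]] sizes [297, 212, 298, 210]
ctr [570.31765638  51.54821775] +y deg 86.3599146292307
x deg -3.6888950990698617
bar [ 558.02464683 -141.2893033 ] [array([ 610.35152413, -144.08857379]), array([ 506.86035327, -138.63500084])]
bar local [-2.51968262e-02 -1.93228950e+02] expect 0,-192(ish)
carrot [620.7   6.6] local [ 53. -42.]
cuc [578.1  45.4] local [ 8. -6.]
rad [508.7  34.9] local [-60. -21.]
yaw now 67.03596870457666 [263.15333007 621.00108918 221.5882729 ]
```

{"op": "apply_moves", "data": {"commands": "-0.028 0.027 0 -4;-0.056 0.054 0 -8;-0.084 0.081 0 -12;-0.112 0.108 0 -16;-0.14 0.135 0 -19.3", "jaw": 0.31}}

```text
t: 0.52
tool_pos: [333.2, 437.9, 222.1]
ee_rot: [-3.141, 0.001, 1.51]
wrist_force: [1.0, 0.5, 0.6]
gripper_width: 0.706
```

{"op": "apply_moves", "data": {"commands": "-0.0377 0.0174 0 0;-0.0754 0.0348 0 0;-0.1131 0.0523 0 0;-0.1508 0.0698 0 0;-0.1885 0.0872 0 0"}}

```text
t: 0.93
tool_pos: [408.1, 244.1, 222.4]
ee_rot: [-3.141, 0.0, 1.507]
wrist_force: [1.1, 0.3, 1.0]
gripper_width: 0.371
```

{"op": "apply_moves", "data": {"commands": "-0.0377 0.0174 0 0;-0.0754 0.0348 0 0;-0.1131 0.0523 0 0;-0.1508 0.0698 0 0;-0.1885 0.0872 0 0"}}

```text
t: 1.35
tool_pos: [483.0, 50.5, 222.5]
ee_rot: [-3.142, -0.0, 1.507]
wrist_force: [1.3, 0.5, 0.2]
gripper_width: 0.346
```

{"op": "apply_moves", "data": {"commands": "-0.0377 0.0174 0.01 0;-0.0754 0.0348 0.02 0;-0.1131 0.0523 0.04 0;-0.1508 0.0698 0.06 0;-0.1885 0.0872 0.08 0"}}

```text
t: 1.77
tool_pos: [553.2, -129.8, 148.3]
ee_rot: [3.142, -0.0, 1.507]
wrist_force: [0.5, -0.3, 1.3]
gripper_width: 0.345
```

Run:
```python
from h import *
s=observe();c=camera_model("wrist");cv2.imwrite("pics/w1.png",grab_frame("wrist"))
print(s['t'],s['tool_pos'],np.degrees(s['ee_rot']),s['gripper_width'],proj(c,(558,-141,64)),proj(c,s['tool_pos']),c)
print(tool((558,-141.3,50)))
```

```text
1.7667 [ 553.18731744 -129.8430922   148.30498604] [ 1.79995435e+02 -1.13460036e-02  8.63427678e+01] 0.3451725916686157 (np.float64(304.7409303719353), np.float64(256.3664682021767)) (np.float64(321.9815341347589), np.float64(299.30268187137085)) {'K': array([[414.26002497,   0.        , 322.7447321 ],
       [  0.        , 414.26002497, 240.90623049],
       [  0.        ,   0.        ,   1.        ]]), 'origin': array([ 487.72225371, -125.41173307,  311.22405137]), 'attitude': array([-2.42824808e-01, -2.61552662e-04,  1.50744274e+00])}
[-1.55645673  5.58083009 94.97415414]
```

View pics/w1.png

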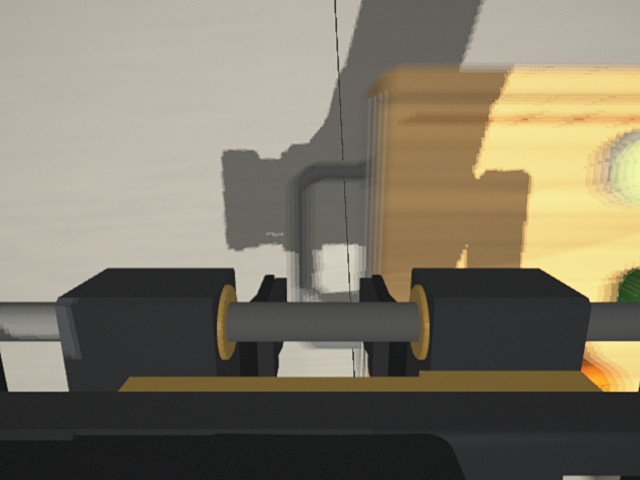

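The wrist view (arm still moving, slightly blurred) shows the bar at u≈300 (predicted 305), between the fingers at 240–280 and 360–400. Descending.

{"op": "apply_moves", "data": {"commands": "0 0 0.03 0;0 0 0.06 0;0 0 0.08 0;0 0 0.0925 0;0 0 0.0925 0"}}

```text
t: 2.23
tool_pos: [551.0, -128.4, 54.2]
ee_rot: [-3.137, 0.001, 1.507]
wrist_force: [-0.3, -1.8, -0.5]
gripper_width: 0.347
```

{"op": "apply_moves", "data": {"commands": "0 0 0 0;0 0 0 0;0 0 0 0;0 0 0 0;0 0 0 0", "jaw": 1, "grip_force": 30}}

```text
t: 2.65
tool_pos: [551.3, -138.4, 56.8]
ee_rot: [3.14, 0.012, 1.501]
wrist_force: [-0.1, -20.2, -14.1]
gripper_width: 0.102
```

{"op": "apply_moves", "data": {"commands": "-0.02 0 0 0;-0.04 0 0 0;-0.06 0 0 0;-0.08 0 0 0;-0.1 0 0 0"}}

```text
t: 3.07
tool_pos: [545.3, -225.8, 56.7]
ee_rot: [-3.138, -0.004, 1.508]
wrist_force: [-2.0, 3.1, -4.9]
gripper_width: 0.103
```

{"op": "apply_moves", "data": {"commands": "-0.02 0 0 0;-0.04 0 0 0;-0.052 0 0 0;-0.06 0 0 0;-0.06 0 0 0"}}

```text
t: 3.48
tool_pos: [541.0, -288.1, 56.7]
ee_rot: [-3.139, -0.001, 1.505]
wrist_force: [-5.0, -0.7, -3.5]
gripper_width: 0.102
```

{"op": "apply_moves", "data": {"commands": "0 0 0 0;0 0 0 0"}}

```text
t: 3.65
tool_pos: [541.0, -288.1, 56.7]
ee_rot: [-3.139, 0.0, 1.507]
wrist_force: [-5.9, -0.3, -3.7]
gripper_width: 0.104
```

{"op": "apply_moves", "data": {"commands": "0 0 0 0;0 0 0 0;0 0 -0.03 0;0 0 -0.07 0;0 0 -0.11 0", "jaw": 0.31}}

```text
t: 4.07
tool_pos: [544.2, -287.2, 168.7]
ee_rot: [3.139, 0.0, 1.508]
wrist_force: [0.8, -0.4, -0.1]
gripper_width: 0.329
```

{"op": "apply_moves", "data": {"commands": "0.03 -0.005 -0.025 0;0.07 -0.013 -0.035 0;0.11 -0.022 -0.035 0;0.15 -0.03 -0.035 0;0.19 -0.038 -0.035 0", "jaw": -0.38}}

```text
t: 4.48
tool_pos: [518.5, -93.3, 204.0]
ee_rot: [3.135, -0.001, 1.508]
wrist_force: [1.2, -0.3, 0.2]
gripper_width: 0.629
```

Run:
```python
from h import *
s=observe();c=camera_model("top");im=grab_frame("top");cv2.imwrite("pics/top1.png",im[180:380,270:590])
print(s['t'],s['tool_pos'],np.degrees(s['ee_rot']),s['gripper_width'],tool((620.7,6.6,190)))
```

```text
4.4833 [518.5449221  -93.32077971 203.97893592] [ 1.79621324e+02 -4.10956149e-02  8.63897811e+01] 0.6292003908044973 [94.58003365 98.26295462 14.31574649]
```

View pics/top1.png

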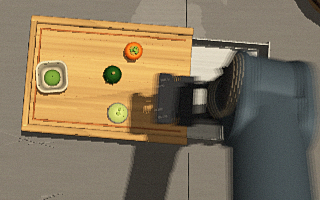

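The tray is out with its inside exposed to the right of the board, and the vegetables have not moved.

{"op": "apply_moves", "data": {"commands": "0.025 0.025 0 0;0.05 0.05 0 0;0.075 0.075 0.014 0;0.094 0.098 0.014 0;0.094 0.098 0.014 0"}}

```text
t: 4.95
tool_pos: [626.1, -0.9, 188.2]
ee_rot: [3.135, -0.004, 1.516]
wrist_force: [-0.3, 1.1, 0.0]
gripper_width: 0.689
```

{"op": "apply_moves", "data": {"commands": "0 0 0 0;0 0 0 0;0 0 0 0"}}

```text
t: 5.2
tool_pos: [620.6, -9.5, 188.5]
ee_rot: [3.14, 0.0, 1.505]
wrist_force: [0.0, -1.0, 1.1]
gripper_width: 0.691
```

Run:
```python
from h import *
s=observe();print(s['t'],s['tool_pos'],np.degrees(s['ee_rot']),s['gripper_width'],tool((620.7,6.6,102)))
c=camera_model("wrist");im=grab_frame("wrist");cv2.imwrite("pics/w2.png",im)
for p in [(620.7,6.6,114),(578.1,45.4,115),(508.7,34.9,110)]: print(proj(c,p))
```

```text
5.2 [620.6215175   -9.47592794 188.54773785] [1.79915234e+02 8.57094118e-03 8.62453029e+01] 0.6910579676733 [16.05950791 -1.10245473 86.54380015]
(np.float64(349.193418950544), np.float64(250.2076955308184))
(np.float64(414.1343780587311), np.float64(173.81150552588406))
(np.float64(391.04765530826086), np.float64(44.104803389458255))
```

View pics/w2.png

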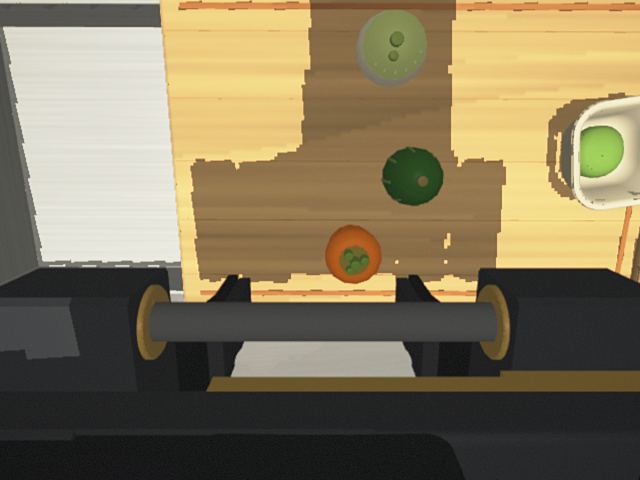

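The wrist view shows the carrot at (353,253), cucumber (413,176) and radish (391,47), within about 4 px of the predictions. Positions confirmed; grasping the carrot.

{"op": "apply_moves", "data": {"commands": "0.017 -0.001 0.015 0;0.017 -0.001 0.045 0;0.017 -0.001 0.07 0;0.017 -0.001 0.086 0;0.017 -0.001 0.086 0"}}

```text
t: 5.67
tool_pos: [619.7, 7.9, 100.1]
ee_rot: [-3.139, 0.0, 1.506]
wrist_force: [0.7, -0.6, 0.2]
gripper_width: 0.69
```

{"op": "apply_moves", "data": {"commands": "0 0 0 0;0 0 0 0;0 0 0 0;0 0 0 0;0 0 0 0", "jaw": 1, "grip_force": 12}}

```text
t: 6.08
tool_pos: [621.0, 8.7, 102.3]
ee_rot: [3.141, -0.0, 1.507]
wrist_force: [-0.7, 0.3, -0.6]
gripper_width: 0.394
```

{"op": "apply_moves", "data": {"commands": "0 0 0 0;0 0 0 0;0 0 -0.02 0;0 0 -0.045 0;0 0 -0.06 0"}}

```text
t: 6.5
tool_pos: [621.5, 8.8, 163.5]
ee_rot: [3.14, -0.0, 1.507]
wrist_force: [0.2, -1.2, 0.0]
gripper_width: 0.354
```

{"op": "apply_moves", "data": {"commands": "-0.04 -0.002 0 0;-0.08 -0.004 0 0;-0.12 -0.006 0 0;-0.16 -0.008 0 0;-0.2 -0.008 0 0"}}

```text
t: 6.92
tool_pos: [599.2, -191.9, 161.7]
ee_rot: [-3.141, -0.0, 1.507]
wrist_force: [0.9, 0.1, -0.6]
gripper_width: 0.351
```

{"op": "apply_moves", "data": {"commands": "-0.003 0 0 0;-0.003 0 0.03 0;-0.003 0 0.06 0;-0.003 0 0.09 0;-0.003 0 0.122 0"}}

```text
t: 7.33
tool_pos: [600.3, -193.1, 38.9]
ee_rot: [3.14, -0.0, 1.507]
wrist_force: [0.5, 0.8, 0.1]
gripper_width: 0.355
```

{"op": "apply_moves", "data": {"commands": "0 0 0 0;0 0 0 0"}}

```text
t: 7.5
tool_pos: [598.7, -192.7, 38.3]
ee_rot: [-3.138, -0.001, 1.507]
wrist_force: [0.0, -0.7, 0.9]
gripper_width: 0.357
```

{"op": "apply_moves", "data": {"commands": "0 0 0 0;0 0 0 0;0 0 0 0;0 0 -0.02 0;0 0 -0.06 0", "jaw": 0}}

```text
t: 7.92
tool_pos: [597.0, -192.1, 97.4]
ee_rot: [-3.134, -0.002, 1.507]
wrist_force: [1.1, -0.5, -0.2]
gripper_width: 0.496
```

{"op": "apply_moves", "data": {"commands": "0 0 -0.04 0;0 -0.005 -0.08 0;0.035 -0.01 -0.09 0;0.075 -0.015 -0.09 0;0.115 -0.02 -0.09 0"}}

```text
t: 8.33
tool_pos: [588.2, -77.2, 193.3]
ee_rot: [3.135, -0.0, 1.504]
wrist_force: [0.2, 0.4, -0.6]
gripper_width: 0.5
```

{"op": "apply_moves", "data": {"commands": "0.04 -0.005 0 0;0.08 -0.01 0 0;0.12 -0.017 0 0;0.12 -0.017 0 0;0.12 -0.017 0 0", "jaw": -0.38}}

```text
t: 8.75
tool_pos: [578.1, 47.2, 191.2]
ee_rot: [3.139, -0.002, 1.513]
wrist_force: [-0.2, -0.9, 0.8]
gripper_width: 0.677
```

Run:
```python
from h import *
s=observe();print(s['t'],s['tool_pos'],s['gripper_width'],tool((578.1,45.4,102)))
c=camera_model("wrist");cv2.imwrite("pics/w3.png",grab_frame("wrist"));print(proj(c,(578.1,45.4,115)))
```

```text
8.75 [578.05769142  47.19435325 191.16960393] 0.6766079209185879 [-1.94045292e+00 -5.07092198e-02  8.91665399e+01]
(np.float64(319.0022914475062), np.float64(251.23888397570633))
```

View pics/w3.png

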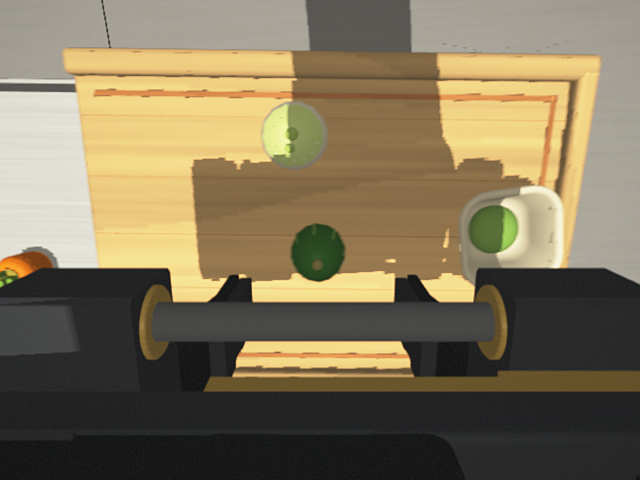

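The carrot lies in the tray (bottom left), and the cucumber at (318,252) matches the prediction. Grasping the cucumber.

{"op": "apply_moves", "data": {"commands": "-0.001 0 0.03 0;-0.001 0 0.06 0;-0.001 0 0.08 0;-0.001 0 0.089 0;-0.001 0 0.089 0"}}

```text
t: 9.22
tool_pos: [577.5, 40.1, 100.1]
ee_rot: [-3.14, 0.001, 1.504]
wrist_force: [0.1, 0.2, -0.0]
gripper_width: 0.69
```

{"op": "apply_moves", "data": {"commands": "0 0 0 0;0 0 0 0;0 0 0 0;0 0 0 0;0 0 0 0", "jaw": 1, "grip_force": 12}}

```text
t: 9.63
tool_pos: [578.3, 42.6, 101.3]
ee_rot: [3.14, -0.0, 1.507]
wrist_force: [-0.2, 0.9, -0.2]
gripper_width: 0.393
```

{"op": "apply_moves", "data": {"commands": "0 0 0 0;0 0 0 0;0 0 -0.02 0;0 0 -0.045 0;0 0 -0.06 0"}}

```text
t: 10.05
tool_pos: [578.5, 42.6, 162.4]
ee_rot: [3.14, -0.0, 1.507]
wrist_force: [0.6, -0.2, 0.0]
gripper_width: 0.38
```

Run:
```python
from h import *
s=observe();print(s['t'],s['tool_pos'],s['gripper_width'])
im=grab_frame("wrist");hsv=cv2.cvtColor(im,cv2.COLOR_BGR2HSV)
m=cv2.inRange(hsv,(40,80,20),(90,255,130));k,l,st,ce=cv2.connectedComponentsWithStats(m);print([(a[4],b.round()) for a,b in zip(st[1:],ce[1:]) if a[4]>150])
```

```text
10.05 [578.4663713   42.60066238 162.36456186] 0.38036808450486365
[(np.int32(930), array([512., 238.])), (np.int32(2075), array([323., 287.])), (np.int32(696), array([323., 349.]))]
```

Run:
```python
from h import *
c=camera_model("top");im=grab_frame("top");h,s,v=cv2.split(cv2.cvtColor(im,cv2.COLOR_BGR2HSV))
m=((h<14)&(s>180)&(v>90)).astype(np.uint8);m[:200]=0;m[340:]=0;m[:,:440]=0;m[:,560:]=0
k,l,st,ce=cv2.connectedComponentsWithStats(m)
a=np.radians(-3.64);M=np.array([[np.cos(a),-np.sin(a)],[np.sin(a),np.cos(a)]])
for q,b in zip(st[1:],ce[1:]):
    if q[4]>15: p=onz(c,*b,36);print(q,b,p,(p-[570.3,51.5])@M)
```

```text
[496 240  17  16  84] [502.58333333 247.89285714] [ 602.43389385 -192.89684996] [  47.58515444 -241.86372296]
```

{"op": "apply_moves", "data": {"commands": "-0.04 -0.004 0 0;-0.08 -0.008 0 0;-0.12 -0.012 0 0;-0.16 -0.018 0 0;-0.2 -0.018 0 0"}}

```text
t: 10.57
tool_pos: [544.9, -157.2, 159.4]
ee_rot: [-3.139, -0.001, 1.507]
wrist_force: [0.6, -0.6, -0.2]
gripper_width: 0.378
```

{"op": "apply_moves", "data": {"commands": "-0.034 0 0 0;-0.034 0 0.03 0;-0.034 0 0.06 0;-0.034 0 0.09 0;-0.034 0 0.122 0"}}

```text
t: 10.98
tool_pos: [544.3, -189.9, 36.7]
ee_rot: [-3.141, -0.0, 1.506]
wrist_force: [0.9, -0.2, 0.3]
gripper_width: 0.373
```

{"op": "apply_moves", "data": {"commands": "0 0 0 0;0 0 0 0"}}

```text
t: 11.15
tool_pos: [543.1, -189.2, 36.7]
ee_rot: [-3.136, -0.001, 1.507]
wrist_force: [0.1, -0.2, 0.0]
gripper_width: 0.377
```

{"op": "apply_moves", "data": {"commands": "0 0 0 0;0 0 0 0;0 0 0 0;0 0 -0.02 0;0 0 -0.06 0", "jaw": 0}}

```text
t: 11.57
tool_pos: [542.3, -188.7, 96.8]
ee_rot: [-3.134, -0.001, 1.507]
wrist_force: [0.6, 0.4, -0.3]
gripper_width: 0.494
```

{"op": "apply_moves", "data": {"commands": "0 0 -0.04 0;0 -0.005 -0.08 0;0.035 -0.015 -0.09 0;0.075 -0.025 -0.09 0;0.115 -0.03 -0.09 0"}}

```text
t: 11.98
tool_pos: [522.4, -72.9, 191.8]
ee_rot: [3.136, -0.001, 1.503]
wrist_force: [2.0, 1.4, -0.8]
gripper_width: 0.501
```

{"op": "apply_moves", "data": {"commands": "0.04 -0.005 0 0;0.08 -0.01 0 0;0.105 -0.02 0 0;0.105 -0.02 0 0;0.105 -0.02 0 0", "jaw": -0.38}}

```text
t: 12.4
tool_pos: [509.2, 34.7, 190.1]
ee_rot: [3.139, -0.001, 1.511]
wrist_force: [0.6, -0.4, -0.3]
gripper_width: 0.68
```

Run:
```python
from h import *
s=observe();print(s['t'],s['tool_pos'],s['gripper_width'],tool((508.7,34.9,101)))
c=camera_model("wrist");cv2.imwrite("pics/w4.png",grab_frame("wrist"));print(proj(c,(508.7,34.9,110)))
```

```text
12.4 [509.19048863  34.71993141 190.0883963 ] 0.6798228911882884 [ 6.78478813e-02 -7.11718087e-01  8.90870597e+01]
(np.float64(322.2809179033992), np.float64(248.47364774701913))
```

View pics/w4.png

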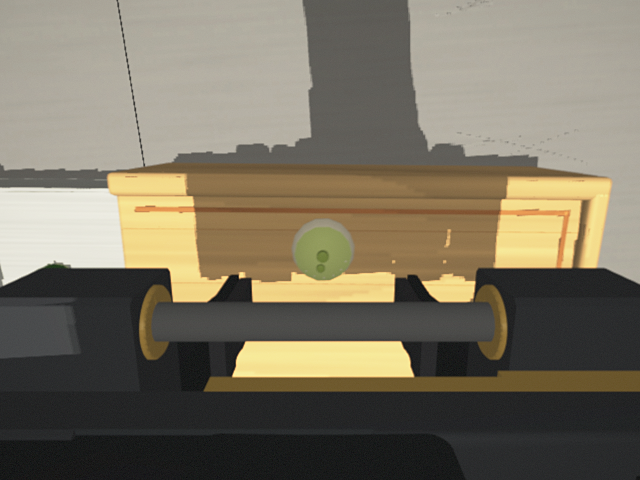

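The radish is centred at (323,250), as predicted; the cucumber is visible in the tray at the left. Grasping the radish.

{"op": "apply_moves", "data": {"commands": "0.002 0 0.03 0;0.002 0 0.06 0;0.002 0 0.08 0;0.002 0 0.089 0;0.002 0 0.089 0"}}

```text
t: 12.87
tool_pos: [509.3, 32.9, 99.6]
ee_rot: [-3.14, 0.001, 1.504]
wrist_force: [0.2, -0.9, -0.4]
gripper_width: 0.69
```

{"op": "apply_moves", "data": {"commands": "0 0 0 0;0 0 0 0;0 0 0 0;0 0 0 0;0 0 0 0", "jaw": 1, "grip_force": 12}}

```text
t: 13.28
tool_pos: [509.7, 34.7, 100.2]
ee_rot: [3.141, -0.0, 1.507]
wrist_force: [0.7, -0.5, 1.2]
gripper_width: 0.433
```

{"op": "apply_moves", "data": {"commands": "0 0 0 0;0 0 0 0;0 0 -0.02 0;0 0 -0.045 0;0 0 -0.06 0"}}

```text
t: 13.7
tool_pos: [509.7, 35.1, 161.2]
ee_rot: [3.14, -0.0, 1.507]
wrist_force: [-0.0, 0.4, 0.2]
gripper_width: 0.432
```

Run:
```python
from h import *
s=observe();print(s['t'],s['tool_pos'],s['gripper_width'])
c=camera_model("top");im=grab_frame("top");h,s,v=cv2.split(cv2.cvtColor(im,cv2.COLOR_BGR2HSV))
a=np.radians(-3.64);M=np.array([[np.cos(a),-np.sin(a)],[np.sin(a),np.cos(a)]])
for n,m in (("car",(h<14)&(s>180)&(v>90)),("cuc",(h>35)&(h<90)&(s>100)&(v<130))):
  m=m.astype(np.uint8);m[:200]=0;m[340:]=0;m[:,:455]=0;m[:,560:]=0
  k,l,st,ce=cv2.connectedComponentsWithStats(m)
  for q,b in zip(st[1:],ce[1:]):
    if q[4]>15: p=onz(c,*b,36);print(n,q,b,(p-[570.3,51.5])@M)
```

```text
13.7 [509.74305708  35.13554059 161.21736382] 0.4321238879273214
car [496 240  17  16  91] [502.73626374 247.9010989 ] [  47.59185105 -242.15762878]
cuc [492 269  19  17 232] [500.7887931  276.63362069] [  -8.24206152 -240.8437292 ]
```

{"op": "apply_moves", "data": {"commands": "-0.04 0.002 0 0;-0.08 0.002 0 0;-0.12 0.002 0 0;-0.16 0.002 0 0;-0.2 0.002 0 0"}}

```text
t: 14.17
tool_pos: [497.8, -166.2, 159.2]
ee_rot: [-3.141, -0.0, 1.507]
wrist_force: [0.5, 0.3, 0.5]
gripper_width: 0.434
```

{"op": "apply_moves", "data": {"commands": "-0.024 0 0 0;-0.024 0 0.03 0;-0.024 0 0.06 0;-0.024 0 0.09 0;-0.024 0 0.116 0"}}

```text
t: 14.58
tool_pos: [496.1, -188.5, 41.6]
ee_rot: [-3.14, -0.0, 1.506]
wrist_force: [-0.2, 0.7, -0.4]
gripper_width: 0.425
```

{"op": "apply_moves", "data": {"commands": "0 0 0 0;0 0 0 0"}}

```text
t: 14.75
tool_pos: [495.8, -188.3, 42.5]
ee_rot: [-3.138, -0.001, 1.507]
wrist_force: [0.5, -0.1, 0.2]
gripper_width: 0.429
```

{"op": "apply_moves", "data": {"commands": "0 0 0 0;0 0 0 0;0 0 0 0;0 0 -0.02 0;0 0 -0.06 0", "jaw": -0.05}}

```text
t: 15.17
tool_pos: [494.3, -187.6, 101.9]
ee_rot: [-3.134, -0.001, 1.507]
wrist_force: [1.0, -0.2, -0.1]
gripper_width: 0.521
```

{"op": "apply_moves", "data": {"commands": "0 0 -0.03 0;0 0 -0.06 0;0 0 -0.09 0;0 0 -0.09 0;0 0 -0.09 0"}}

```text
t: 15.58
tool_pos: [498.4, -189.1, 196.7]
ee_rot: [3.135, 0.001, 1.507]
wrist_force: [-0.5, -0.7, -0.8]
gripper_width: 0.525
```

Run:
```python
from h import *
s=observe();c=camera_model("wrist");cv2.imwrite("pics/w5.png",grab_frame("wrist"))
a=np.radians(-3.64);u=np.array([np.cos(a),np.sin(a)]);w=np.array([-np.sin(a),np.cos(a)])
b=np.array([570.3,51.5])-342*w
print(s['t'],s['tool_pos'],s['gripper_width'],"bar",b,proj(c,(*b,64)),tool((*b,150)))
```

```text
15.5833 [ 498.37258274 -189.14612695  196.72358006] 0.5245974247236975 bar [ 548.58735767 -289.81006601] (np.float64(195.05253030766312), np.float64(301.7481864405236)) [-97.66870872  57.61431553  45.03669095]
```

View pics/w5.png

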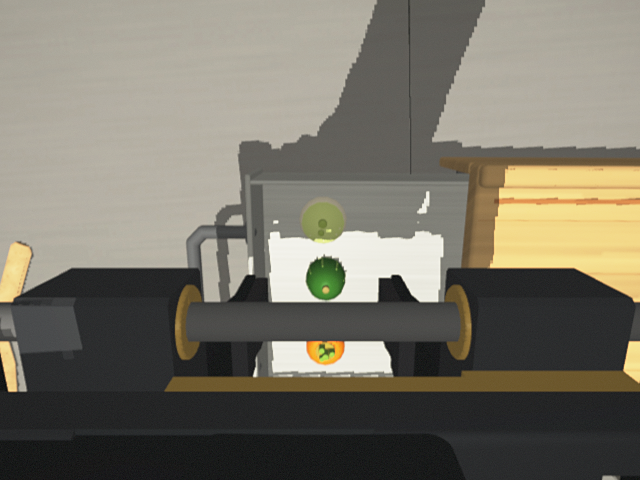

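All three ends stand inside the tray: radish (323,220), cucumber (326,278), carrot (326,348). Next I go outside the bar with shut fingers to push the tray home.

{"op": "apply_moves", "data": {"commands": "-0.03 0.014 0 0;-0.06 0.028 0 0;-0.09 0.042 0 0;-0.12 0.056 0 0;-0.134 0.058 0 0", "jaw": 1}}

```text
t: 16.05
tool_pos: [546.5, -330.0, 192.1]
ee_rot: [-3.14, 0.002, 1.504]
wrist_force: [0.0, -0.6, 0.7]
gripper_width: 0.236
```

{"op": "apply_moves", "data": {"commands": "0 0 0 0;0 0 0 0;0 0 0.02 0;0 0 0.05 0;0 0 0.08 0"}}

```text
t: 16.47
tool_pos: [546.8, -323.7, 113.4]
ee_rot: [3.14, -0.001, 1.509]
wrist_force: [0.2, -0.1, -0.7]
gripper_width: 0.005
```

Run:
```python
from h import *
s=observe();print(s['t'],s['tool_pos'],s['gripper_width'],s['wrist_force'],tool((546.2,-324.7,48)))
```

```text
16.4667 [ 546.78513621 -323.69288591  113.35195057] 0.005277854325548916 [ 0.19823359 -0.08560308 -0.65938274] [-1.12457431 -0.63159206 65.34960238]
```

{"op": "apply_moves", "data": {"commands": "-0.003 0 0.02 0;-0.003 0 0.045 0;-0.003 0 0.065 0;-0.003 0 0.065 0;0.01 0 0.065 0"}}

```text
t: 16.88
tool_pos: [545.5, -316.7, 48.1]
ee_rot: [-3.139, 0.0, 1.505]
wrist_force: [0.2, -1.6, 0.9]
gripper_width: 0.007
```

{"op": "apply_moves", "data": {"commands": "0.012 0 0 0;0.025 0 0 0;0.04 0 0 0;0.055 0 0 0;0.07 0 0 0"}}

```text
t: 17.3
tool_pos: [552.4, -244.7, 50.0]
ee_rot: [3.139, 0.0, 1.508]
wrist_force: [1.0, -2.5, 2.0]
gripper_width: 0.005
```

{"op": "apply_moves", "data": {"commands": "0.015 0 0 0;0.03 0 0 0;0.045 0 0 0;0.06 0 0 0;0.07 0 0 0"}}

```text
t: 17.72
tool_pos: [556.9, -173.3, 49.4]
ee_rot: [3.14, -0.001, 1.509]
wrist_force: [1.3, -1.9, 1.5]
gripper_width: 0.007
```

{"op": "apply_moves", "data": {"commands": "0.006 0 0 0;0.012 0 0 0;0.018 0 0 0;0.018 0 0 0"}}

```text
t: 18.05
tool_pos: [556.8, -156.8, 48.5]
ee_rot: [-3.141, -0.001, 1.508]
wrist_force: [-0.2, 0.3, 0.1]
gripper_width: 0.006
```

{"op": "apply_moves", "data": {"commands": "0.004 0 0 0;0.008 0 0 0;0.008 0 0 0"}}

```text
t: 18.3
tool_pos: [556.8, -153.0, 48.5]
ee_rot: [-3.141, 0.003, 1.505]
wrist_force: [-0.7, -4.8, -1.1]
gripper_width: 0.004
```

{"op": "apply_moves", "data": {"commands": "0.004 0 0 0;0.008 0 0 0;0.008 0 0 0;0.008 0 0 0"}}

```text
t: 18.63
tool_pos: [556.8, -152.8, 48.6]
ee_rot: [3.14, 0.012, 1.5]
wrist_force: [0.1, -17.8, -4.3]
gripper_width: 0.004
```

{"op": "apply_moves", "data": {"commands": "0.003 0 0 0;0.003 0 0 0;0.003 0 0 0"}}

```text
t: 18.88
tool_pos: [556.8, -152.8, 48.7]
ee_rot: [3.139, 0.015, 1.498]
wrist_force: [-0.1, -23.2, -6.7]
gripper_width: 0.003
```

The tray sits against a firm stop (no movement at 23 N). Retreating.

{"op": "apply_moves", "data": {"commands": "-0.02 0 0 0;-0.05 0 0 0;-0.07 0 0 0;-0.07 0 -0.04 0;-0.07 0 -0.08 0"}}

```text
t: 19.3
tool_pos: [550.6, -210.5, 126.6]
ee_rot: [-3.133, -0.001, 1.503]
wrist_force: [1.2, 0.1, 0.2]
gripper_width: 0.007
```

{"op": "apply_moves", "data": {"commands": "-0.03 0 -0.04 0;-0.07 0 -0.08 0;-0.11 0 -0.11 0;-0.15 0 -0.11 0;-0.15 0 -0.11 0"}}

```text
t: 19.72
tool_pos: [543.4, -363.5, 241.5]
ee_rot: [3.139, 0.003, 1.503]
wrist_force: [-0.1, -0.0, -0.3]
gripper_width: 0.006
```

{"op": "apply_moves", "data": {"commands": "-0.03 0 0 0;-0.06 0 0 0;-0.06 0 0 0;-0.06 0 0 0"}}

```text
t: 20.05
tool_pos: [538.8, -420.6, 237.8]
ee_rot: [-3.14, -0.001, 1.503]
wrist_force: [0.2, -0.4, -0.3]
gripper_width: 0.005
```

Run:
```python
from h import *
s=observe();print(s['t'],s['tool_pos'],s['wrist_force'])
im=grab_frame("top");a=cv2.resize(im[130:350,150:500],None,fx=2.2,fy=2.2);cv2.imwrite("pics/top9.png",a)
b=cv2.imread("pics/top0.png");d=cv2.absdiff(im,b).max(2)
for n,(x0,y0,x1,y1) in dict(dish=(300,235,342,278),mill=(335,138,362,172),white=(165,200,218,285),tongs=(155,312,250,346),handle=(462,230,490,305)).items(): print(n,(d[y0:y1,x0:x1]>40).mean())
```

```text
20.05 [ 538.76102032 -420.5837233   237.80164701] [ 0.19059912 -0.40371493 -0.2937152 ]
dish 0.0
mill 0.018518518518518517
white 0.0
tongs 0.0
handle 0.056666666666666664
```

View pics/top9.png

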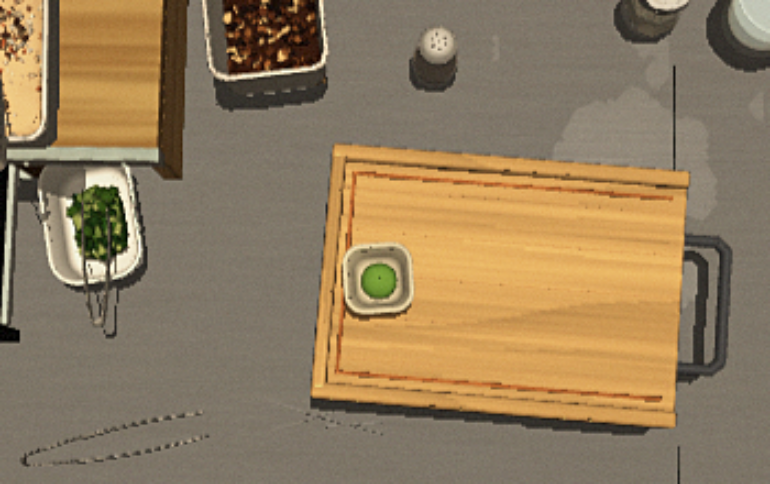

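The board is empty apart from the small dish, and the handle is back at the edge. A quick check of the small differences at the mill and the handle.

Run:
```python
from h import *
im=grab_frame("top").astype(np.float32).mean(2);b=cv2.imread("pics/top0.png").astype(np.float32).mean(2)
for n,(x0,y0,x1,y1) in dict(mill=(335,138,362,172),barcol=(466,240,492,290),board=(440,200,461,320)).items():
    print(n,cv2.phaseCorrelate(b[y0:y1,x0:x1].copy(),im[y0:y1,x0:x1].copy()))
print(b[250:280,466:492].mean(0).round(),im[250:280,466:492].mean(0).round())
```

```text
mill ((0.5668038167479672, 0.1288729151389063), 0.8130097021291285)
barcol ((-0.06629268769498431, -0.18210060065752742), 0.7760351456536188)
board ((-0.009702430848452792, 0.06300529669820776), 1.0136474072933197)
[113.  68.  48.  47.  46.  54.  93. 119. 118. 122.  85.  42.  52.  72.
  72.  62.  92. 117. 117. 116. 115. 115. 115. 115. 116. 115.] [ 92.  49.  48.  47.  46.  77. 121. 118. 120. 105.  53.  48.  65.  76.
  65.  77. 115. 118. 116. 115. 116. 115. 116. 115. 116. 116.]
```

```bash
python3 -c "
from cell import *
print(close_job())"
```

```text
the job is handed in; nothing more can be done
None
```

The job is done and handed in at about 20 s of the 67 s allowed. I pulled the tray out about 149 mm by its handle. The carrot, cucumber and radish went in one at a time, and none dropped onto the worktop. I then pushed the tray back until it stopped moving against 23 N.

**Last checks:**
- **Vegetable ends:** a close view before closing showed all three standing in the tray. The final top view shows the board empty apart from the small dish.
- **Tray:** the handle is back at the board's edge. It sits about 1 mm further in than in the first picture, so the tray is against its stop.
- **Things to leave alone:** the small dish, white dish and tongs show no change between the first and last pictures.
- **One disagreement:** the pepper mill measured a shift of about half a pixel (about 1 mm) against the first picture. The arm was never near it, so I took this as image noise and did not look into it further.

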